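# Show the light-blue-capped tube to the clot camera against black

### The job

Pale clots only show against black, so first slide the two-tone backdrop by its orange tab until its black half is centred in the camera's line of sight, and leave it there. Then lift the light-blue-capped tube out of the carrier by its cap and hold it up at the camera's focus point, the middle of its glass half-way between lens and backdrop at lens height, leaning about 30 degrees sideways (to either side) while staying square to the line of sight. Finish holding it still there, touching nothing else, and do not knock the camera or disturb the other tubes.

Things in the scene. Friction and masses are not known exactly. Their poses are not given: they have to be found in the camera images.
- station: Inspection station: grey base plate 247 x 280 mm, top 12 mm above the worktop, fixed. Its +x points away from the robot (within 9 degrees), z up. Origin on the worktop plane; the base reaches from x = -150 to +97 mm and y = -140 to +140 mm. An aluminium rail along its y axis at x = +78 mm carries the backdrop.
- backdrop (a joint): Position of the sliding backdrop along the rail (station y), m: 0 at the -y end stop, 0.132 at the +y stop. Stiff (about 1.5 N), no detent, stays where left. The backdrop is an upright screen 152 mm wide, 4 mm thick (8 mm frame), 40 to 158 mm above the worktop; its -y half is matt black, its +y half white, each 72 mm wide.
- tab (a point): Middle of the orange finger tab on top of the backdrop, over the seam between black and white: 14 mm thick (station x), 30 mm wide (station y), 28 mm high, its centre 175 mm above the worktop. Pinch it from above across its thickness, or push its end.
- black_panel (a point): Centre of the face of the black half, at lens height; 36 mm to the -y side of the tab.
- camera: Machine camera: blue finned 36 mm square body, black lens, on a post clamped along the station's front; fixed. It looks along its +x, parallel to the station's x, at the backdrop. Origin on the worktop plane below the focus point. It lies at x = -75 (lens front) to -150 mm, within 36 mm sideways, up to 134 mm high (a thin cable trails behind).
- lens (a point): Centre of the lens front glass, 115 mm above the worktop.
- focus (a point): The camera's focus point in empty air: 75 mm in front of the lens on its line of sight, 115 mm above the worktop, 76 mm short of the backdrop's face.
- carrier: Grey four-place tube carrier, 152 x 38 mm, 58 mm high, fixed. Places in one row along its x axis at -48, -16, +16, +48 mm from its centre. Holes 15 mm wide; tubes stand on its floor 6 mm above the worktop. Origin at the centre of its underside; its x points away from the robot within 20 degrees.
- tube_blue: The tube to show: glass, 13 mm diameter, light-blue cap (16 mm diameter, 18 mm high), 90 mm long in all, about 14 g; round, its turn about its own axis does not matter. Origin at the centre of its underside, z along the tube to the cap. Stands upright in any of the four places (3 degrees of play), cap 78 to 96 mm above the worktop.
- tube_mid (a point): Middle of the tube's glass, on its axis, 40 mm above the underside.
- cap (a point): Centre of the light-blue cap, on the tube's axis, 81 mm above the underside.
- tube_red: Another tube of the same size with a red cap; leave it alone. Origin at the centre of its underside.
- tube_orange: Another tube of the same size with an orange cap; leave it alone. Origin at the centre of its underside.
- tube_purple: Another tube of the same size with a purple cap; leave it alone. Origin at the centre of its underside.

How it is judged:
On the way, in this order (a step that is already met when the one before it is completed fails the run):
1. the black half of the backdrop is centred in the camera's line of sight (within 10 mm), with the tube still in the carrier (y of black_panel in the frame of camera between -0.01 and 0.01 m and height (world z) of tube_blue below 0.02 m), for 0.3 s.
2. the light-blue-capped tube is lifted clear of the carrier in the fingers (height (world z) of tube_blue above 0.062 m and contact force between tube_blue and the fingers above 0.5 N), for 0.2 s.
At the end, for the whole second after the job is handed in: Black half within 10 mm of the line of sight. Tube held still in the fingers within 30 mm of its cap's centre, cap up, mid-glass within 18 mm of the focus point, leaning 22 to 38 degrees, within 10 degrees of square to the line of sight; neither tube nor robot touches station or camera (y of black_panel in the frame of camera between -0.01 and 0.01 m and distance between tube_mid and focus below 0.018 m and angle between tube_blue's own z axis and vertical between 0.38 and 0.67 rad and angle between the z axis of tube_blue and the x axis of camera, either way round above 1.39 rad and height (world z) of cap above 0.125 m and contact force between tube_blue and the fingers above 0.5 N and distance between the grasp point and cap below 0.03 m and linear speed of tube_blue below 0.02 m/s and angular speed of tube_blue below 0.2 rad/s and contact force between tube_blue and station below 0.05 N and contact force between tube_blue and camera below 0.05 N and contact force between each of the arm, the fingers and station below 0.1 N and contact force between each of the arm, the fingers and camera below 0.1 N); the arm keeps its last pose, push and grip.
It fails at once if the camera is knocked (more than 4 N) (contact force between any of the arm, the fingers, tube_blue and camera above 4 N).
It fails at once if another tube is pulled out or shifted by more than 15 mm (distance of any of tube_red, tube_orange, tube_purple from where it was at the start of the episode above 0.015 m).
It also fails if it takes over 51 s, if anything falls off the work surface, if the arm or the gripper's body presses on something with over 40 N, if the wrist force passes 120 N, or if a joint passes its speed limit or range.

### The arm

A 6-joint arm with a two-finger parallel gripper is mounted at the origin on the work surface; the furniture and walls round the work are solid. World frame = base frame: x ahead of the robot, y to its left, z up, the work surface at z = 0. Lengths are in m, angles in rad, forces in N, time in s.
With the tool pointing down it reaches from about 0.225 to 0.875 m from the base axis. Payload 3.4 kg.
Tool frame: the origin (TCP) lies midway between the tips of the shut fingers; the grasp point (between the pads) lies 19 mm behind it (manip.grip_point_offset is the distance from the TCP to the grasp point, in m); x points along the fingers, y is the direction in which the jaws open and shut, and the axes are right-handed (so a half turn about x gives the same grasp; the last joint's range is limited). The gripper opens to 85 mm and grips with 20 to 120 N. Pads are 22 mm wide; open, the fingers measure 114 mm over their backs; the gripper's body (76 mm by 85 mm) begins 54 mm behind the grasp point. The pads swing forward as they close: fully open they stand 13 mm farther back than shut.
Start: joints at [1.127, 0.276, 1.505, -0, 1.361, -0.121], TCP at [0.182, 0.545, 0.204] pointing down, gripper open.
Joint ranges: [-2.89, 2.89], [-0.75, 2.08], [0.22, 2.7], [-1.18, 4.32], [0.11, 2.71], [-2.7, 2.7]. Speed limits (rad/s): [2.57, 2.57, 3.14, 3.14, 3.14, 3.14].

### API

Orientations are given as a unit quaternion [w, x, y, z].
In Python, from rig import manip gives the robot as it stands.
- The arm moves only by the shell command python3 -m crank 'ROWS' [FORCE]. ROWS is a JSON object of lists of equal length, an entry for each row: "grip": the opening, from 0 (shut) to 1 (fully open); "slide": the shift along the world's x, y, z in cm, a list of three; "roll": the turn about the world's z in degrees. In form: {"grip": [grip, ...], "slide": [[dx, dy, dz], ...], "roll": [roll, ...]}. A call has 1 to 20 rows; each row is the pose to reach, as a shift and turn from the pose commanded when the call began; what a row does not reach only later rows make up. A row lasts 1/10 s, in which the tool goes at most 50 mm and 8.59 degrees, less where a joint would pass 70% of its speed; a pose out of reach is approached as far as the arm can. A call with a gripper value outside its range is refused whole. The fingers move at their own pace and stop on an object; FORCE is the grip in N (left out, the last holds). Time passes only in rows, so rows that repeat a pose let the fingers close. It gives the time, the measured TCP pose, the force and the opening at its end, in the units of the state.
- manip.get_state(): the state, without advancing time (a new reading comes with each control period).
- manip.get_image(name): name is "side" or "top"; returns a dict with "frame" (384x512x3 uint8, red, green, blue), "K" (3x3 intrinsics, pixels), "R" (3x3) and "t" (3): a world point X has camera coordinates R X + t. Camera axes: x right, y down, z forward; pixel columns grow to the right and rows downward; lengths in m; the calibration is good to about 2 mm. A picture is of the moment at which its call begins. There is no depth.
- manip.sign_off(): hands the job in, once; it reports no verdict.
The state is a dict: "clock": time; "qpos": joint angles; "qd": joint speeds; "effort": joint torques, N m; "position": TCP position; "ee_rot": TCP orientation; "contact_force": force on the tool from outside, world axes, zero at the start; "moment": the same for the moment, N m; "width": finger opening in m.
Only numpy, scipy, OpenCV 4.12 (cv2) and the standard library are available. Lean on these libraries where they do the work, as an engineer would, in place of code of your own. Each camera call takes 0.05 s, during which the arm holds its last target. There are 200 camera calls.

## Working session

There is one attempt and no reset: what is moved stays moved. The work goes in short steps, Python scripts to look and compute and a shell command to move; the robot and the scene stay as the last step left them, time stands still between calls to the robot, and variables do not carry over. Pictures are saved under pics/ and viewed, on a budget of 10 in all, crops included, one or two more only if the job needs it, and the job is handed in when it is done.

```bash
mkdir -p pics; ls; python3 - <<'E'
from rig import manip
import cv2,numpy as np
for n in ("side","top"):
    d=manip.get_image(n); cv2.imwrite(f"pics/{n}0.png",d["frame"][:,:,::-1]); np.savez(f"{n}0.npz",**d)
    print(n,(-d["R"].T@d["t"]).round(3),d["R"].round(2).tolist(),d["K"].round(0).tolist())
print(manip.get_state(),manip.grip_point_offset)
E
```

```text
pics
side [ 0.337 -0.883  0.492] [[0.99, -0.14, 0.01], [-0.05, -0.42, -0.91], [0.13, 0.9, -0.42]] [[357.0, 0.0, 250.0], [0.0, 357.0, 191.0], [0.0, 0.0, 1.0]]
top [ 0.313 -0.151  0.983] [[0.02, -1.0, -0.01], [-0.98, -0.02, -0.17], [0.17, 0.02, -0.99]] [[464.0, 0.0, 253.0], [0.0, 464.0, 188.0], [0.0, 0.0, 1.0]]
{'clock': 0.1, 'qpos': array([ 1.12697880e+00,  2.76569617e-01,  1.50597848e+00,  2.85638651e-05,
        1.36070773e+00, -1.20964742e-01]), 'qd': array([ 0.00090649, -0.00069291, -0.00299039,  0.00100925, -0.00030621,
       -0.0010234 ]), 'effort': array([ 2.85436894e-03, -4.17698336e+01, -2.46404082e+01, -2.87979874e-04,
        5.76518170e-03,  1.52167490e-05]), 'position': array([0.18219199, 0.54484698, 0.20361583]), 'ee_rot': array([ 0.69773979,  0.11309067,  0.69808646, -0.11421463]), 'contact_force': array([-0.13140743, -0.48026868, -0.49545599]), 'moment': array([-0.03267029, -0.00930522, -0.02498688]), 'width': 0.08559401717214205} 0.0187
```

View pics/side0.png

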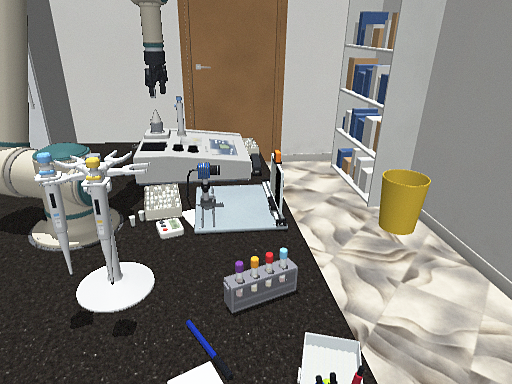

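View pics/top0.png

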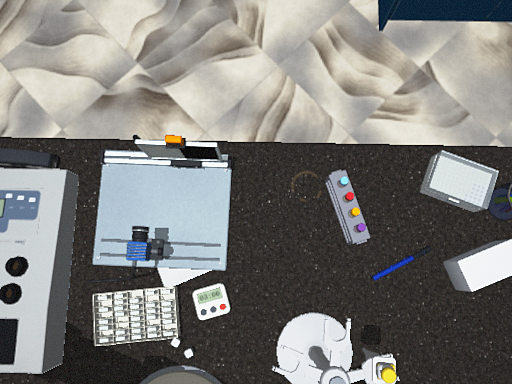

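```bash
python3 - <<'E'
import cv2
t=cv2.imread("pics/top0.png"); s=cv2.imread("pics/side0.png")
a=cv2.resize(t[125:280,85:245],None,fx=3.8,fy=3.8,interpolation=cv2.INTER_CUBIC)
cv2.imwrite("pics/a.png",a)
b=cv2.resize(s[140:315,185:305],None,fx=3.4,fy=3.4,interpolation=cv2.INTER_CUBIC)
c=cv2.resize(t[160:250,315:375],None,fx=6,fy=6,interpolation=cv2.INTER_CUBIC)
import numpy as np
o=np.zeros((600,790,3),np.uint8);o[:b.shape[0],:b.shape[1]]=b;o[:540,420:780]=c
cv2.imwrite("pics/b.png",o)
E
```

```text
(no output)
```

View pics/a.png

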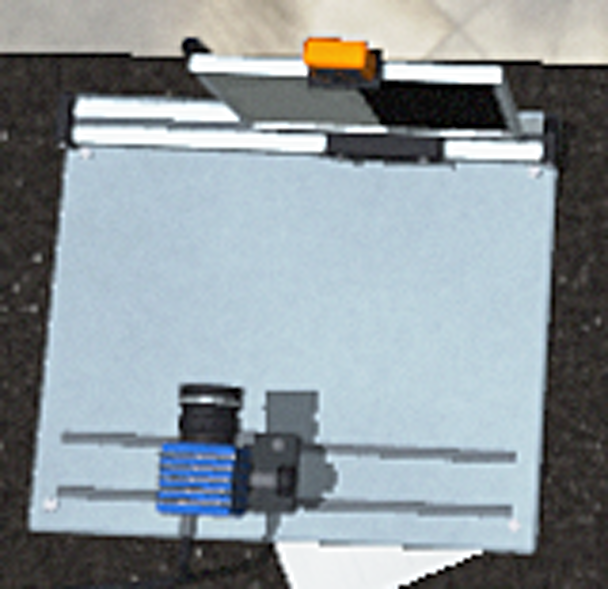

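View pics/b.png

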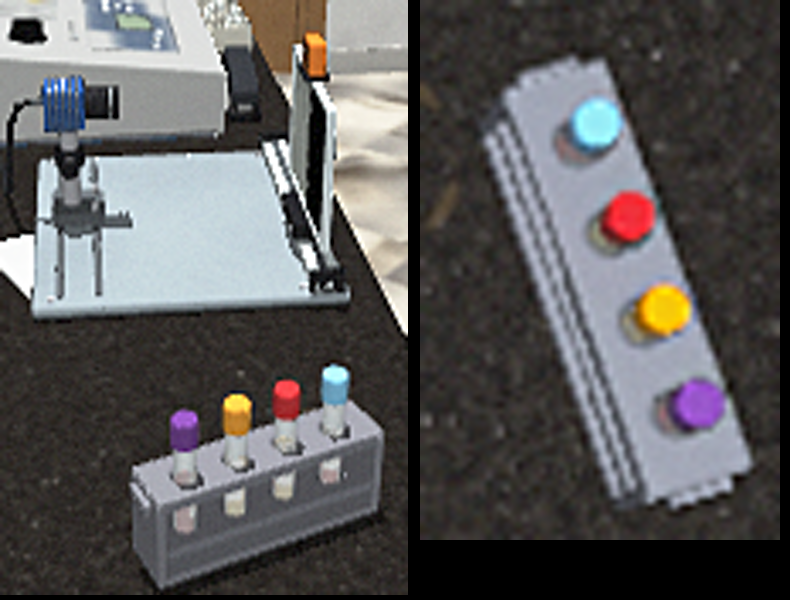

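```bash
cat > h.py <<'E'
import numpy as np
from scipy.optimize import least_squares
C={n:dict(np.load(n+"0.npz")) for n in("side","top")}
def ray(n,u,v,z):
    d=C[n];c=-d["R"].T@d["t"];r=d["R"].T@np.linalg.solve(d["K"],[u,v,1]);return c+r*(z-c[2])/r[2]
def proj(n,X):
    d=C[n];p=d["K"]@(d["R"]@X+d["t"]);return p[:2]/p[2]
def tri(a,b):
    return least_squares(lambda X:np.r_[proj("top",X)-a,proj("side",X)-b],[.5,0,.1])
E
python3 - <<'E'
from h import *
A=lambda x,y,z:ray("top",85+(x+.5)/3.8-.5,125+(y+.5)/3.8-.5,z)
Cc=lambda x,y,z:ray("top",315+(x-420)/6-.4,160+y/6-.4,z)
S=lambda x,y,z:ray("side",185+x/3.4-.35,140+y/3.4-.35,z)
fl=A(31,530,.012);fr=A(533,552,.012);br=A(555,165,.012);bl=A(66,150,.012)
print("front",fl,fr,np.linalg.norm(fl-fr)); d=fl-fr; print("yaw front",np.degrees(np.arctan2(-d[0],d[1])))
for p,q in((fr,br),(fl,bl)):
    d=q-p;print("yaw side",np.degrees(np.arctan2(d[1],d[0])))
print("lens top",A(212,386,.115+.014),A(211.5,395,.125),"lens side",S(118,102,.115))
print("tab top face ctr",A(338,53,.189),"l/r",A(304,52,.189),A(372,54,.189))
print("seam top",A(380,80,.158), "screen top L,R",A(190,56,.158),A(502,68,.158))
for n,x,y in(("blue",595,124),("red",629,216),("or",665,309),("pur",698,404)): print(n,Cc(x,y,.096),)
for n,x,y in(("blue",335,385),("red",287,400),("or",237,415),("pur",184,431)): print(n,S(x,y,.087))
E
```

```text
front [0.31517724 0.19327872 0.012     ] [ 0.30945395 -0.08137504  0.012     ] 0.2747133773139835
yaw front -1.1937679307003084
yaw side -1.4318175275149079
yaw side -0.6744171119776322
lens top [0.38586687 0.06907676 0.129     ] [0.3818108  0.07007023 0.125     ] lens side [0.38530187 0.0730979  0.115     ]
tab top face ctr [0.53747804 0.00458686 0.189     ] l/r [0.53765943 0.02053011 0.189     ] [ 0.53729678 -0.01134588  0.189     ]
seam top [ 0.5331338 -0.0104024  0.158    ] screen top L,R [0.54338141 0.08260567 0.158     ] [ 0.5402538  -0.06927316  0.158     ]
blue [ 0.48634258 -0.31291733  0.096     ]
red [ 0.45638777 -0.32350038  0.096     ]
or [ 0.42647399 -0.33459325  0.096     ]
pur [ 0.39625461 -0.34459256  0.096     ]
blue [ 0.48637497 -0.31365865  0.087     ]
red [ 0.45612176 -0.32470433  0.087     ]
or [ 0.42594065 -0.33518496  0.087     ]
pur [ 0.39519375 -0.34594681  0.087     ]
```

```bash
cat >> h.py <<'E'
def st():
    from rig import manip
    from scipy.spatial.transform import Rotation as Ro
    s=manip.get_state();R=Ro.from_quat(np.roll(s["ee_rot"],-1)).as_matrix()
    j=R[:,1];print("t",s["clock"].round(2),"tcp",s["position"].round(4),"jaw deg",np.degrees(np.arctan2(j[1],j[0])).round(1),"x",R[:,0].round(3),"q",s["qpos"].round(2),"F",s["contact_force"].round(1),"w",s["width"].round(4))
E
python3 -c "from h import *;st()"
python3 -m crank '{"grip":[1,1,1,1],"slide":[[0,0,5],[0,0,10],[0,0,15],[0,0,18]],"roll":[0,0,0,0]}' 40
```

```text
clock: 0.5
position: [0.1826, 0.5458, 0.3884]
ee_rot: [0.698, 0.115, 0.697, -0.112]
contact_force: [-0.2, -0.2, 0.6]
width: 0.0852Traceback (most recent call last):
  File "<string>", line 1, in <module>
    from h import *;st()
                    ~~^^
  File "h.py", line 14, in st
    j=R[:,1];print("t",s["clock"].round(2),"tcp",s["position"].round(4),"jaw deg",np.degrees(np.arctan2(j[1],j[0])).round(1),"x",R[:,0].round(3),"q",s["qpos"].round(2),"F",s["contact_force"].round(1),"w",s["width"].round(4))
                       ^^^^^^^^^^^^^^^^
AttributeError: 'float' object has no attribute 'round'
```

```bash
sed -i 's/s\["clock"\].round(2)/round(float(s["clock"]),2)/; s/s\["width"\].round(4)/round(float(s["width"]),4)/' h.py
python3 -m crank '{"grip":[1,1,1,1,1,1,1,1,1,1,1,1,1,1,1,1],"slide":[[2.5,-3.9,0],[5,-7.7,0],[7.5,-11.5,0],[10,-15.3,0],[12.5,-19.1,0],[15,-22.9,0],[17.5,-26.7,0],[20,-30.5,0],[22.5,-34.3,0],[25,-38.1,0],[27.5,-41.9,0],[30,-45.7,0],[32.5,-49.5,0],[35,-53.3,0],[35.5,-54,0],[35.5,-54,0]],"roll":[-5,-10,-15,-20,-25,-30,-35,-40,-45,-50,-55,-60,-65,-70,-72.7,-72.7]}' >/dev/null
python3 -c "from h import *;st()"
```

```text
t 2.1 tcp [0.5382 0.0036 0.383 ] jaw deg -1.4 x [-0.002  0.    -1.   ] q [-0.12  0.17  1.21 -0.    1.76 -0.1 ] F [-0.5  1.4  1. ] w 0.0853
```

```bash

python3 -m crank '{"grip":[1,1,1,1,1,1,1,1,0.1,0.1,0.1,0.1,0.1,0.1],"slide":[[0,0,-4],[0,0,-8],[0,0,-12],[0,0,-15],[0,0,-18],[0,0,-20],[0,0,-21.3],[0,0,-21.3],[0,0,-21.3],[0,0,-21.3],[0,0,-21.3],[0,0,-21.3],[0,0,-21.3],[0,0,-21.3]],"roll":[0,0,0,0,0,0,0,0,0,0,0,0,0,0]}' 40 >/dev/null
python3 - <<'E'
from h import *;st()
from rig import manip;import cv2
a,b=manip.get_image("side")["frame"],manip.get_image("top")["frame"]
o=np.hstack([cv2.resize(a[100:250,180:320],(420,450)),cv2.resize(b[120:270,90:220],(390,450))])[:,:,::-1]
cv2.imwrite("pics/c.png",o[:,:800])
E
```

```text
t 3.5 tcp [0.5375 0.0053 0.1716] jaw deg -1.2 x [ 0. -0. -1.] q [-0.12  0.24  1.64  0.    1.26 -0.1 ] F [-0.9 -0.9 -0.1] w 0.0085
```

View pics/c.png

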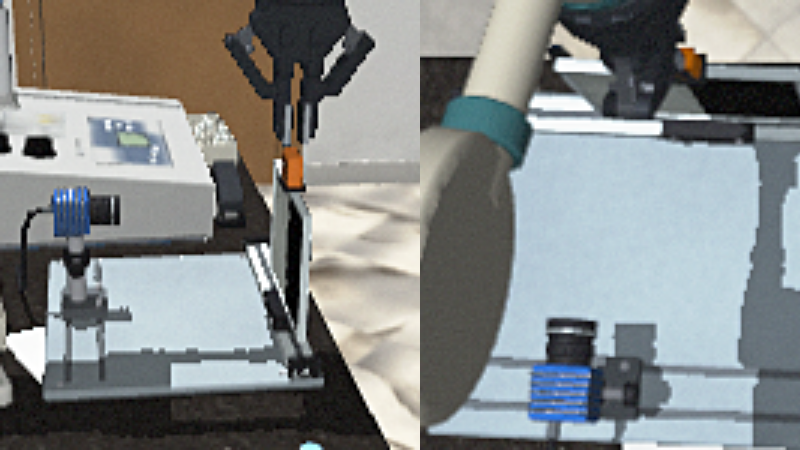

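```bash
python3 - <<'E'
from h import *
import cv2
for n in C:
    hsv=cv2.cvtColor(C[n]["frame"],cv2.COLOR_RGB2HSV)
    m=cv2.inRange(hsv,(5,180,120),(20,255,255));k,l,s,c=cv2.connectedComponentsWithStats(m)
    print(n,[(s[i].tolist(),c[i].round(1)) for i in range(1,k) if s[i][4]>20])
for X in([.5375,.0046,.175],[.5375,.0046,.189],[.5375,-.0104,.175],[.5375,.0196,.175],[.5375,.0053,.1716]): print(X,proj("side",np.array(X)),proj("top",np.array(X)))
E
```

```text
side [([275, 149, 6, 13, 59], array([277.8, 155.4])), ([251, 259, 8, 9, 52], array([254.2, 263.4]))]
top [([165, 135, 17, 8, 83], array([172.4, 138.5]))]
[0.5375, 0.0046, 0.175] [277.26842061 155.82850058] [174.97432063 140.71696164]
[0.5375, 0.0046, 0.189] [277.4952223  150.84041791] [173.57220323 138.56685455]
[0.5375, -0.0104, 0.175] [278.43821811 157.70754844] [183.26379907 140.86977417]
[0.5375, 0.0196, 0.175] [276.13111546 154.00164525] [166.68932606 140.56423176]
[0.5375, 0.0053, 0.1716] [277.16009163 156.94356424] [174.92269251 141.22137015]
```

```bash
python3 - <<'E'
from h import *;st()
from rig import manip;import cv2
a,b=manip.get_image("side")["frame"],manip.get_image("top")["frame"]
o=np.hstack([cv2.resize(a[110:180,250:305],(396,504),interpolation=0),cv2.resize(b[115:170,145:200],(396,396),interpolation=0).copy() if 0 else cv2.resize(b[115:185,140:195],(396,504),interpolation=0)])[:,:,::-1]
cv2.imwrite("pics/d.png",o)
for z in(.17,.25,.3,.4): print(proj("top",np.array([.5375,.0053,z])))
E
```

```text
t 3.6 tcp [0.5374 0.0053 0.1715] jaw deg -1.2 x [ 0. -0. -1.] q [-0.12  0.24  1.64 -0.    1.26 -0.1 ] F [0.4 0.8 0.4] w 0.0085
[175.07946608 141.4606852 ]
[166.44728777 128.28365343]
[160.08408659 118.57021828]
[144.30081866  94.4770386 ]
```

View pics/d.png

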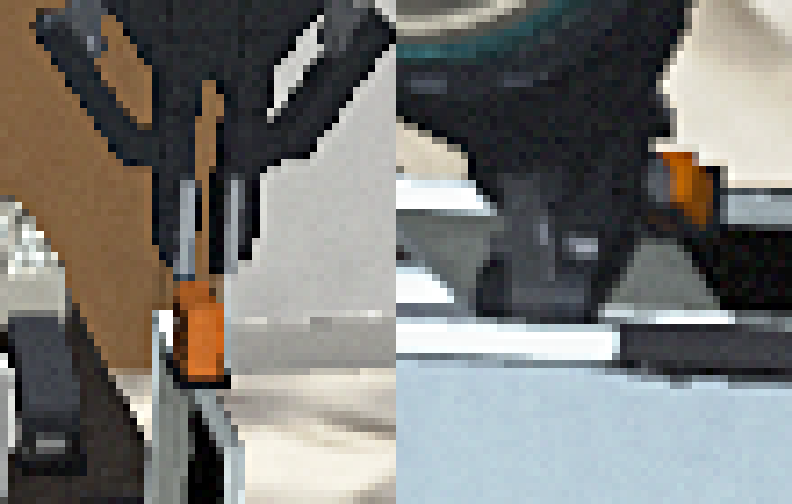

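```bash
python3 - <<'E'
from h import *
for z in(.19,.204,.217,.23,.245): print(z,proj("side",np.array([.1822,.5448,z])))
f=C["side"]["frame"]; 
for r in range(80,102): print(r,f[r,138:172].mean(1).astype(int).tolist())
E
```

```text
0.19 [159.23339441 109.44433034]
0.204 [158.88583043 105.81799624]
0.217 [158.56042709 102.42287667]
0.23 [158.23242556  99.00064881]
0.245 [157.85069292  95.01781339]
80 [190, 190, 188, 191, 189, 198, 218, 18, 21, 24, 30, 41, 45, 38, 24, 43, 40, 36, 27, 7, 0, 24, 31, 73, 42, 36, 25, 20, 9, 0, 212, 194, 191, 191]
81 [189, 190, 189, 188, 189, 195, 217, 16, 28, 23, 28, 31, 44, 32, 27, 40, 34, 22, 7, 202, 207, 16, 35, 58, 48, 40, 26, 19, 201, 180, 203, 192, 188, 192]
82 [188, 193, 191, 189, 189, 190, 220, 16, 21, 26, 32, 37, 38, 37, 31, 33, 31, 13, 200, 214, 223, 0, 33, 44, 34, 39, 24, 2, 217, 201, 193, 193, 192, 188]
83 [189, 189, 190, 189, 190, 200, 216, 14, 29, 37, 44, 44, 42, 40, 30, 38, 25, 1, 222, 203, 206, 202, 15, 37, 45, 29, 28, 195, 204, 195, 189, 190, 194, 194]
84 [193, 187, 190, 191, 191, 196, 213, 0, 29, 39, 50, 37, 51, 40, 36, 40, 20, 0, 217, 201, 210, 104, 23, 40, 36, 31, 22, 224, 199, 196, 192, 191, 193, 192]
85 [189, 188, 190, 189, 190, 191, 201, 187, 0, 18, 30, 26, 31, 41, 29, 37, 21, 194, 205, 197, 209, 0, 27, 35, 36, 35, 9, 226, 199, 193, 189, 192, 190, 191]
86 [189,
[... 1961 characters left out ...]
2]
98 [189, 192, 191, 190, 190, 191, 192, 194, 192, 194, 190, 195, 195, 177, 180, 186, 189, 166, 198, 195, 190, 191, 193, 192, 191, 192, 190, 192, 192, 192, 189, 190, 193, 192]
99 [189, 191, 188, 188, 192, 193, 190, 190, 188, 188, 194, 188, 193, 195, 194, 195, 199, 195, 195, 192, 194, 193, 191, 190, 191, 192, 192, 190, 190, 194, 192, 191, 194, 191]
100 [191, 192, 188, 191, 190, 193, 191, 190, 194, 189, 188, 194, 190, 191, 191, 189, 190, 190, 191, 190, 193, 191, 189, 189, 194, 192, 192, 189, 188, 190, 190, 190, 190, 190]
101 [190, 192, 190, 193, 195, 191, 191, 193, 190, 193, 194, 192, 191, 189, 189, 189, 193, 190, 189, 192, 192, 188, 191, 190, 193, 191, 191, 193, 192, 193, 189, 190, 189, 189]
```

```bash

python3 -m crank '{"grip":[0.1,0.1,0.1,0.1,0.1],"slide":[[0,0,-0.2],[0,0,-0.4],[0,0,-0.6],[0,0,-0.7],[0,0,-0.7]],"roll":[0,0,0,0,0]}'
python3 -m crank '{"grip":[0.1,0.1,0.1],"slide":[[0,0,-0.15],[0,0,-0.3],[0,0,-0.3]],"roll":[0,0,0]}'
python3 -m crank '{"grip":[0.1,0.1,0.1],"slide":[[0,0,-0.15],[0,0,-0.3],[0,0,-0.3]],"roll":[0,0,0]}'
```

```text
clock: 4.2
position: [0.5372, 0.0054, 0.1641]
ee_rot: [-0.495, -0.505, -0.495, 0.505]
contact_force: [-0.5, 0.4, 0.1]
width: 0.0086
clock: 4.5
position: [0.5376, 0.0053, 0.1624]
ee_rot: [0.495, 0.505, 0.494, -0.505]
contact_force: [-1.4, -1.0, 4.1]
width: 0.0085
clock: 4.8
position: [0.5378, 0.0053, 0.1622]
ee_rot: [0.496, 0.506, 0.494, -0.504]
contact_force: [-4.4, 0.0, 19.3]
width: 0.0087
```

```bash

python3 -m crank '{"grip":[1,1,1,1,1,1,1,1,0,0,0,0,0,0,0],"slide":[[0,0,2],[0,0,2],[0,0,2],[0,0,2],[0,0,2],[0,0,1],[0,0,-0.5],[0,0,-1.5],[0,0,-1.5],[0,0,-1.5],[0,0,-1.5],[0,0,-1.5],[0,0,-1.5],[0,0,-1.5],[0,0,-1.5]],"roll":[0,0,0,0,0,0,0,0,0,0,0,0,0,0,0]}' 30
python3 -m crank '{"grip":[0,0],"slide":[[0,0,0],[0,0,0]],"roll":[0,0]}'
```

```text
clock: 6.3
position: [0.5375, 0.0053, 0.1441]
ee_rot: [0.495, 0.505, 0.495, -0.505]
contact_force: [-1.6, 0.3, 4.5]
width: 0.013
clock: 6.5
position: [0.5375, 0.0053, 0.144]
ee_rot: [0.495, 0.505, 0.495, -0.505]
contact_force: [-2.1, -0.2, 5.2]
width: 0.0131
```

```bash

python3 -m crank '{"grip":[0,0,0,0,0,0,0,0,0,0,0,0,0],"slide":[[0,0.6,0],[0,1.5,0],[0,2.5,0],[0.1,3.5,0],[0.1,4.5,0],[0.1,5.5,0],[0.1,6.5,0],[0.1,7.5,0],[0.2,8.5,0],[0.2,9.3,0],[0.2,9.9,0],[0.2,9.9,0],[0.2,9.9,0]],"roll":[0,0,0,0,0,0,0,0,0,0,0,0,0]}'
python3 -m crank '{"grip":[1,1,1,1,1,1,1,1],"slide":[[0,0,0],[0,0,0],[0,0,0],[0,0,0],[0,0,3],[0,0,7],[0,0,11],[0,-4,15]],"roll":[0,0,0,0,0,0,0,0]}'
```

```text
clock: 7.8
position: [0.5397, 0.1057, 0.144]
ee_rot: [0.495, 0.506, 0.495, -0.504]
contact_force: [-1.6, 1.1, 4.9]
width: 0.013
clock: 8.6
position: [0.5397, 0.0717, 0.2906]
ee_rot: [0.496, 0.505, 0.496, -0.503]
contact_force: [1.0, -0.5, 0.8]
width: 0.0851
```

```bash

python3 -m crank '{"grip":[1,1,1,1,1,1,1,1,1,1,1,1],"slide":[[0,-4,0],[-1,-8,0],[-2,-12,0],[-2.5,-16,0],[-3,-20,0],[-3.5,-24,0],[-4,-28,0],[-4.5,-32,0],[-5,-35,0],[-5.3,-37.8,0],[-5.3,-37.8,-6],[-5.3,-37.8,-12]],"roll":[-8,-16,-24,-32,-40,-48,-56,-62,-68,-69.4,-69.4,-69.4]}' >/dev/null
python3 -m crank '{"grip":[1,1],"slide":[[0,0,0],[0,0,0]],"roll":[0,0]}' >/dev/null
python3 - <<'E'
from h import *;st()
from rig import manip;import cv2
a,b=manip.get_image("side")["frame"],manip.get_image("top")["frame"]
o=np.hstack([cv2.resize(a[140:320,200:320],(400,600)),cv2.resize(b[125:275,85:185],(400,600))])[:,:,::-1]
cv2.imwrite("pics/e.png",o)
hsv=cv2.cvtColor(b,cv2.COLOR_RGB2HSV)
m=cv2.inRange(hsv,(5,180,120),(20,255,255));k,l,s,c=cv2.connectedComponentsWithStats(m)
for i in range(1,k):
    if s[i][4]>20: print(s[i],c[i],ray("top",*c[i],.187))
print(proj("side",np.array([.4864,-.3133,.17])))
E
```

```text
t 10.0 tcp [ 0.4865 -0.3091  0.1889] jaw deg -70.6 x [-0.001  0.001 -1.   ] q [-0.69  0.29  1.53 -0.    1.33  0.55] F [ 0.6 -0.5  0.4] w 0.0858
[109 133  17   8  87] [116.95402299 136.26436782] [0.54039396 0.10639811 0.187     ]
[285.37822826 215.68563624]
```

View pics/e.png

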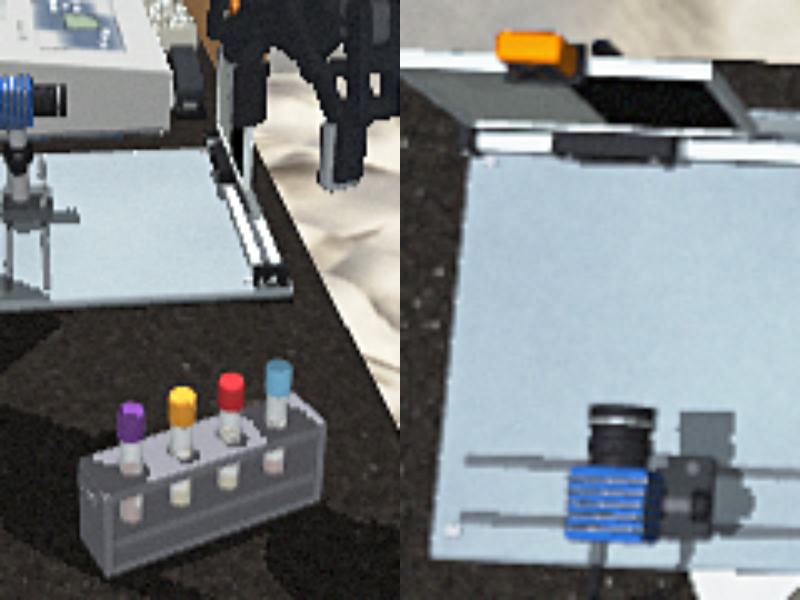

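```bash

python3 -m crank '{"grip":[1,1,1,1,1,1,0,0,0,0,0,0,0,0],"slide":[[-0.1,-0.4,-3.5],[-0.1,-0.4,-7],[-0.1,-0.4,-10.5],[-0.1,-0.4,-13],[-0.1,-0.4,-14.5],[-0.1,-0.4,-14.5],[-0.1,-0.4,-14.5],[-0.1,-0.4,-14.5],[-0.1,-0.4,-14.5],[-0.1,-0.4,-14.5],[-0.1,-0.4,-14.5],[-0.1,-0.4,-14.5],[-0.1,-0.4,-14.5],[-0.1,-0.4,-14.5]],"roll":[0,0,0,0,0,0,0,0,0,0,0,0,0,0]}' 25
python3 -m crank '{"grip":[0,0,0,0,0,0],"slide":[[0,0,1],[0,0,3],[0,0,5],[0,0,7],[0,0,7],[0,0,7]],"roll":[0,0,0,0,0,0]}'
python3 - <<'E'
from h import *;st()
from rig import manip;import cv2
a,b=manip.get_image("side")["frame"],manip.get_image("top")["frame"]
o=np.hstack([cv2.resize(a[180:320,210:310],(428,600)),cv2.resize(b[140:250,305:375],(372,600))])[:,:,::-1]
cv2.imwrite("pics/f.png",o)
E
```

```text
clock: 11.5
position: [0.4859, -0.3134, 0.0445]
ee_rot: [0.12, 0.697, 0.119, -0.697]
contact_force: [-1.1, -0.1, 6.7]
width: 0.0147
clock: 12.1
position: [0.4852, -0.3129, 0.1137]
ee_rot: [-0.119, -0.697, -0.119, 0.697]
contact_force: [0.5, 0.9, -0.8]
width: 0.0147
t 12.1 tcp [ 0.4852 -0.3129  0.1137] jaw deg -70.6 x [-0. -0. -1.] q [-0.69  0.34  1.64 -0.    1.16  0.54] F [ 0.5  0.9 -0.8] w 0.0147
```

View pics/f.png

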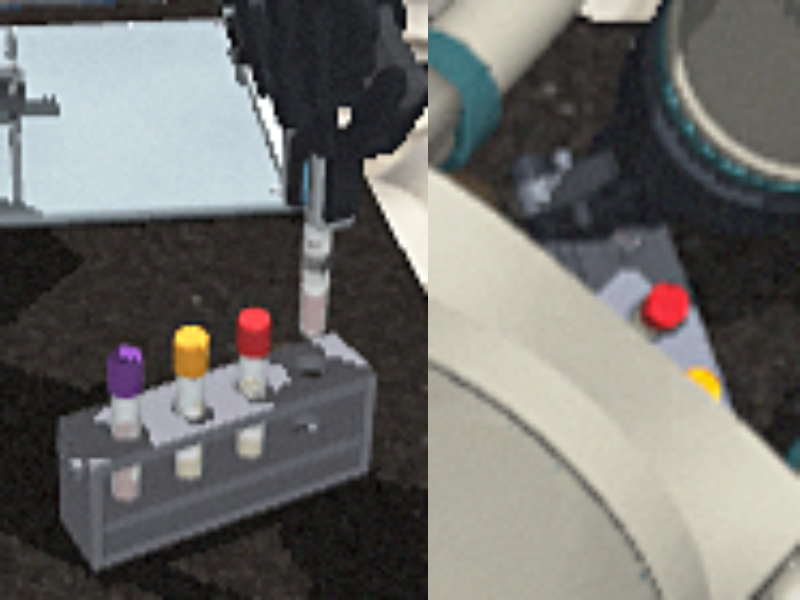

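```bash

python3 -m crank '{"grip":[0,0,0,0,0,0,0,0],"slide":[[1.5,0.5,0],[3,1.05,0],[4.1,1.4,0],[4.1,1.4,0],[4.1,1.4,-1.6],[4.1,1.4,-3.2],[4.1,1.4,-3.2],[4.1,1.4,-3.2]],"roll":[0,0,0,0,0,0,0,0]}' 20
python3 -m crank '{"grip":[0,0,0,0,0,0,0,0,0,0,0,0,0,0],"slide":[[-0.5,-0.17,0],[-0.9,-0.31,0],[-1.3,-0.46,0],[-1.7,-0.6,0],[-2.1,-0.74,0],[-2.5,-0.88,0],[-2.9,-1.02,0],[-3.3,-1.16,0],[-3.7,-1.3,0],[-4.1,-1.44,0],[-4.4,-1.55,0],[-4.5,-1.58,0],[-4.5,-1.58,0],[-4.5,-1.58,0]],"roll":[0,0,0,0,0,0,0,0,0,0,0,0,0,0]}'
python3 - <<'E'
from h import *;st()
from rig import manip;import cv2
a=manip.get_image("side")["frame"]
cv2.imwrite("pics/g.png",cv2.resize(a[180:320,210:330],(685,600))[:,:,::-1])
E
```

```text
clock: 13.0
position: [0.5263, -0.2989, 0.0817]
ee_rot: [-0.119, -0.697, -0.119, 0.697]
contact_force: [-0.2, -0.6, 0.7]
width: 0.015
clock: 14.4
position: [0.4813, -0.3149, 0.0819]
ee_rot: [-0.119, -0.697, -0.119, 0.697]
contact_force: [1.9, 0.9, 1.0]
width: 0.0147
t 14.4 tcp [ 0.4813 -0.3149  0.0819] jaw deg -70.6 x [-0. -0. -1.] q [-0.7   0.37  1.69 -0.    1.08  0.53] F [1.9 0.9 1. ] w 0.0147
```

View pics/g.png

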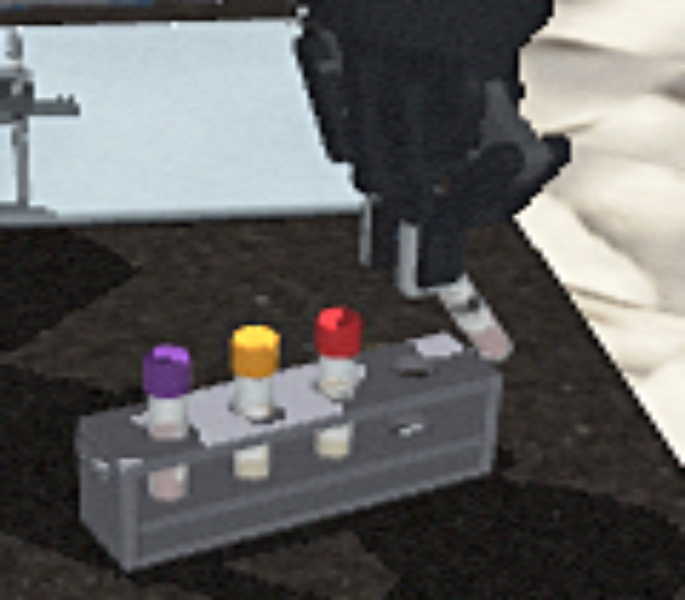

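```bash

python3 -m crank '{"grip":[0,0,0,0,0,0,0,0,0],"slide":[[0,0,2],[0,0,5],[0,0,8],[0,0,11],[0,0,14],[0,0,16],[0,0,16],[0,0,16],[0,0,16]],"roll":[0,0,0,0,0,0,0,0,0]}' 30 >/dev/null
python3 - <<'E'
from h import *;st()
from rig import manip;import cv2
a=manip.get_image("side")["frame"]; cv2.imwrite("pics/h_full.png",a[:,:,::-1])
cv2.imwrite("pics/h.png",cv2.resize(a[165:225,265:325],(600,600))[:,:,::-1])
E
```

```text
t 15.35 tcp [ 0.4803 -0.3142  0.2399] jaw deg -70.6 x [-0.003  0.002 -1.   ] q [-0.7   0.26  1.44 -0.    1.45  0.53] F [ 0.1 -0.1 -0.3] w 0.0146
```

View pics/h.png

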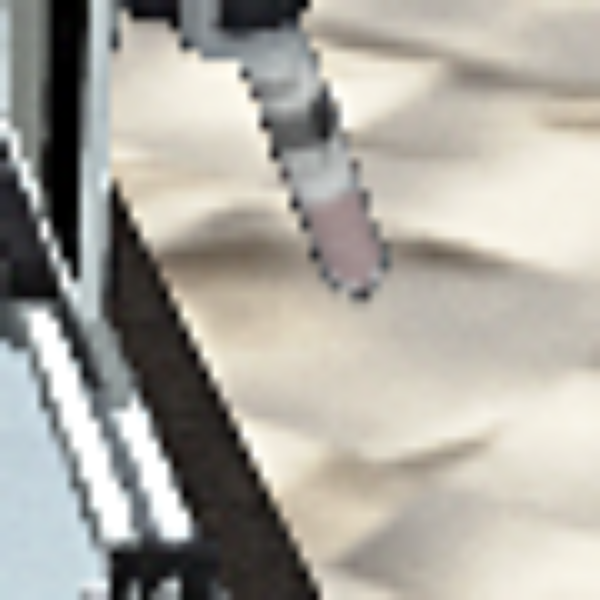

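```bash
python3 - <<'E'
from h import *
from scipy.spatial import *
d=C["side"];c=-d["R"].T@d["t"]
a=np.radians(19.4);u=np.array([np.cos(a),np.sin(a),0]);n=np.array([-np.sin(a),np.cos(a),0]);P=np.array([.4803,-.3142,.0])
def pt(x,y):
    r=d["R"].T@np.linalg.solve(d["K"],[265+x/10-.45,165+y/10-.45,1]);X=c+r*(n@(P-c))/(n@r);return X
A=pt(283,70)
for q in((345,240),(358,292)):
    B=pt(*q);v=A-B;print(A,B,"lean",np.degrees(np.arctan2(-v@u,v[2])),"along",np.linalg.norm(v))
B=pt(358,292); v=(A-B)/np.linalg.norm(A-B)
print("mid",B+.040*v,"pivot@84.5",B+.0845*v,"mid rel TCP: u",(B+.040*v-P)@u,"z",(B+.040*v)[2]-.2399)
E
```

```text
[ 0.49646583 -0.30850711  0.25622509] [ 0.51184665 -0.30309067  0.21970446] lean 24.06103797207975 along 0.03999578872073071
[ 0.49646583 -0.30850711  0.25622509] [ 0.51548287 -0.30181016  0.20830055] lean 22.816410373727326 along 0.05199286393502215
mid [ 0.50085237 -0.30696237  0.24517064] pivot@84.5 [ 0.48457594 -0.3126942   0.28618861] mid rel TCP: u 0.021789521988942705 z 0.005270637242322962
```

```bash

python3 -m crank '{"grip":[0,0,0,0,0,0,0,0,0,0,0,0,0,0,0,0,0,0,0,0],"slide":[[1.2,0.4,0],[2.2,0.76,0],[2.2,0.76,-4],[2.2,0.76,-8],[2.2,0.76,-12],[2.2,0.76,-15],[2.2,0.76,-16.6],[2.2,0.76,-16.6],[2.2,0.76,-16.6],[1.9,0.65,-16.6],[1.6,0.55,-16.6],[1.3,0.44,-16.6],[1,0.34,-16.6],[0.7,0.24,-16.6],[0.4,0.13,-16.6],[0.1,0.03,-16.6],[-0.2,-0.07,-16.6],[-0.5,-0.18,-16.6],[-0.5,-0.18,-16.6],[-0.5,-0.18,-16.6]],"roll":[0,0,0,0,0,0,0,0,0,0,0,0,0,0,0,0,0,0,0,0]}' 20
python3 -c "
from rig import manip;import cv2
cv2.imwrite('pics/i0.png',manip.get_image('side')['frame'][:,:,::-1])"
python3 -m crank '{"grip":[0,0,0,0,0,0,0,0,0],"slide":[[0,0,2],[0,0,5],[0,0,8],[0,0,11],[0,0,14],[0.4,0.14,16.6],[0.4,0.14,16.6],[0.4,0.14,16.6],[0.4,0.14,16.6]],"roll":[0,0,0,0,0,0,0,0,0]}'
python3 - <<'E'
from h import *;st()
from rig import manip;import cv2
a=manip.get_image("side")["frame"]; b=cv2.imread("pics/i0.png")[:,:,::-1]
o=np.hstack([cv2.resize(a[170:220,265:315],(400,400)),cv2.resize(b[220:270,265:315],(400,400))])
cv2.imwrite("pics/i.png",o[:,:,::-1])
E
```

```text
clock: 17.4
position: [0.4763, -0.3169, 0.0762]
ee_rot: [-0.119, -0.697, -0.119, 0.697]
contact_force: [1.8, 0.6, 2.2]
width: 0.0151
clock: 18.35
position: [0.4792, -0.3146, 0.2399]
ee_rot: [-0.118, -0.696, -0.12, 0.698]
contact_force: [0.1, -0.0, -0.3]
width: 0.0149
t 18.35 tcp [ 0.4792 -0.3146  0.2399] jaw deg -70.6 x [-0.003  0.002 -1.   ] q [-0.7   0.26  1.44 -0.    1.45  0.53] F [ 0.1 -0.  -0.3] w 0.0149
```

View pics/i.png

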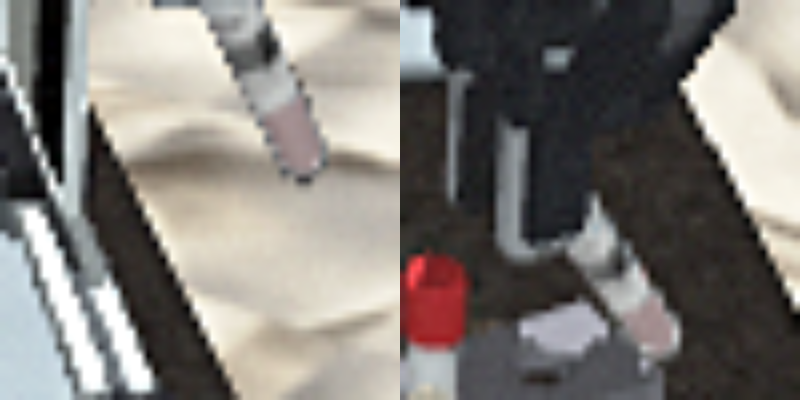

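```bash
python3 - <<'E'
from h import *
d=C["side"];c=-d["R"].T@d["t"]
a=np.radians(19.4);u=np.array([np.cos(a),np.sin(a),0]);n=np.array([-np.sin(a),np.cos(a),0]);
def pt(x,y,P,ox,oy):
    r=d["R"].T@np.linalg.solve(d["K"],[ox+x/8-.45,oy+y/8-.45,1]);return c+r*(n@(P-c))/(n@r)
for nm,A,B,P,o in(("lifted",(235,10),(305,180),[.4792,-.3146,.2399],(265,170)),("contact",(585,235),(670,355),[.4763,-.3169,.0762],(215,220))):
    P=np.array(P);A=pt(*A,P,*o);B=pt(*B,P,*o);v=(A-B)/np.linalg.norm(A-B);m=B+.04*v;p=B+.0845*v
    print(nm,np.degrees(np.arctan2(-v@u,v[2])),"mid-TCP u,z",(m-P)@u,m[2]-P[2],"pivot-TCP",(p-P)@u,p[2]-P[2])
E
```

```text
lifted 26.280416248671806 mid-TCP u,z 0.0257662732874919 0.006736052795990266 pivot-TCP 0.006063242133056138 0.046636435793241504
contact 32.39134282907588 mid-TCP u,z 0.028258461878210375 0.005085892309309739 pivot-TCP 0.004419846847400734 0.042662087345700234
```

```bash

python3 -m crank '{"grip":[0,0,0,0,0,0,0,0,0,0,0,0,0,0,0,0,0,0,0,0],"slide":[[1,0.35,0],[1.8,0.62,0],[1.8,0.62,-4],[1.8,0.62,-8],[1.8,0.62,-12],[1.8,0.62,-15],[1.8,0.62,-16.6],[1.8,0.62,-16.6],[1.5,0.52,-16.6],[1.2,0.42,-16.6],[0.9,0.31,-16.6],[0.6,0.21,-16.6],[0.3,0.1,-16.6],[0,0,-16.6],[-0.3,-0.1,-16.6],[-0.6,-0.21,-16.6],[-0.9,-0.31,-16.6],[-1.15,-0.4,-16.6],[-1.15,-0.4,-16.6],[-1.15,-0.4,-16.6]],"roll":[0,0,0,0,0,0,0,0,0,0,0,0,0,0,0,0,0,0,0,0]}' 20
python3 -m crank '{"grip":[0,0,0,0,0,0,0,0,0],"slide":[[0,0,2],[0,0,5],[0,0,8],[0,0,11],[0,0,14],[1,0.35,16.6],[1,0.35,16.6],[1,0.35,16.6],[1,0.35,16.6]],"roll":[0,0,0,0,0,0,0,0,0]}'
python3 - <<'E'
from h import *;st()
from rig import manip;import cv2
a=manip.get_image("side")["frame"]
cv2.imwrite("pics/j.png",cv2.resize(a[170:290,235:325],(450,600))[:,:,::-1])
E
```

```text
clock: 20.4
position: [0.4688, -0.3195, 0.0761]
ee_rot: [-0.119, -0.697, -0.119, 0.697]
contact_force: [0.8, 0.4, 2.7]
width: 0.0144
clock: 21.3
position: [0.4775, -0.3151, 0.2399]
ee_rot: [-0.118, -0.696, -0.12, 0.698]
contact_force: [-0.3, -0.3, -0.1]
width: 0.0152
t 21.3 tcp [ 0.4775 -0.3151  0.2399] jaw deg -70.6 x [-0.004  0.002 -1.   ] q [-0.7   0.26  1.44 -0.    1.44  0.53] F [-0.3 -0.3 -0.1] w 0.0152
```

View pics/j.png

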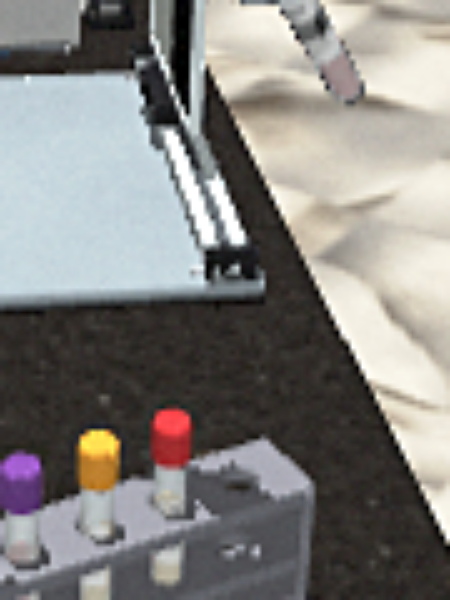

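```bash
python3 - <<'E'
from h import *
d=C["side"];c=-d["R"].T@d["t"]
a=np.radians(19.4);u=np.array([np.cos(a),np.sin(a),0]);n=np.array([-np.sin(a),np.cos(a),0]);P=np.array([.4775,-.3151,.2399])
def pt(x,y):
    r=d["R"].T@np.linalg.solve(d["K"],[235+x/5-.4,170+y/5-.4,1]);return c+r*(n@(P-c))/(n@r)
A=pt(298,5);B=pt(352,102);v=(A-B)/np.linalg.norm(A-B);m=B+.04*v;p=B+.0845*v
L=np.degrees(np.arctan2(-v@u,v[2]))
print(L,"mid-TCP u,z",(m-P)@u,m[2]-P[2],"pivot-TCP",(p-P)@u,p[2]-P[2])
# roll +69.4: u-> direction 88.8deg (world +y)
k=np.radians(88.8);w=np.array([np.cos(k),np.sin(k),0])
F=np.array([.460,.069,.115]);off=w*((m-P)@u);off[2]=m[2]-P[2]
print("TCP target",F-off,"move",(F-off-P)*100)
E
```

```text
32.11977772442239 mid-TCP u,z 0.029012777194614935 0.007899234505067743 pivot-TCP 0.005352529348774538 0.04558799505610478
TCP target [0.4593924  0.03999359 0.10710077] move [ -1.81075978  35.50935858 -13.27992345]
```

```bash

python3 -m crank '{"grip":[0,0,0,0,0,0,0,0,0,0,0,0,0,0,0,0,0,0],"slide":[[0,1,0],[0,2.5,0],[0,4.5,0],[-0.5,7,0],[-0.5,9.5,0],[-0.5,12,0],[-1,14.5,0],[-1,17,0],[-1,19.5,0],[-1.5,22,0],[-1.5,24.5,0],[-1.5,27,0],[-2,29.5,0],[-2,32,0],[-2,34,0],[-2,35.3,0],[-2,35.8,0],[-2,35.8,0]],"roll":[2,6,10,15,20,25,30,35,40,45,50,55,60,64,67,69.4,69.4,69.4]}'
python3 -m crank '{"grip":[0,0,0,0,0,0,0,0,0,0],"slide":[[0,0,-1],[0,0,-3],[0,0,-5],[0,0,-7],[0,0,-9],[0,0,-11],[0,0,-12.5],[0,0,-13.3],[0,0,-13.3],[0,0,-13.3]],"roll":[0,0,0,0,0,0,0,0,0,0]}'
python3 - <<'E'
from h import *;st()
from rig import manip;import cv2
a,b=manip.get_image("side")["frame"],manip.get_image("top")["frame"]
o=np.hstack([cv2.resize(a[120:220,190:300],(550,500)),cv2.resize(b[110:260,90:165],(250,500))])[:,:,::-1]
cv2.imwrite("pics/k.png",o)
F=np.array([.46,.069,.115])
for t in(25,31,37):
    t=np.radians(t);v=np.array([0,-np.sin(t),np.cos(t)])
    print([((proj("side",F+s*v)-[190,120])*5).round(0).tolist() for s in(-.04,0,.03)],"top tip",proj("top",F-.04*v))
E
```

```text
clock: 23.15
position: [0.4586, 0.0425, 0.2415]
ee_rot: [-0.495, -0.505, -0.495, 0.505]
contact_force: [-0.1, -1.3, 0.6]
width: 0.0147
clock: 24.15
position: [0.4593, 0.0419, 0.109]
ee_rot: [0.495, 0.505, 0.494, -0.505]
contact_force: [-0.1, -0.4, -0.7]
width: 0.0149
t 24.15 tcp [0.4593 0.0419 0.109 ] jaw deg -1.2 x [ 0.001 -0.    -1.   ] q [-0.06  0.18  1.89 -0.    1.07 -0.04] F [-0.1 -0.4 -0.7] w 0.0149
[[273.0, 292.0], [277.0, 246.0], [280.0, 209.0]] top tip [140.72525452 190.99499355]
[[272.0, 287.0], [277.0, 246.0], [281.0, 213.0]] top tip [138.61610063 190.79295375]
[[272.0, 281.0], [277.0, 246.0], [281.0, 218.0]] top tip [136.56275737 190.56066353]
```

View pics/k.png

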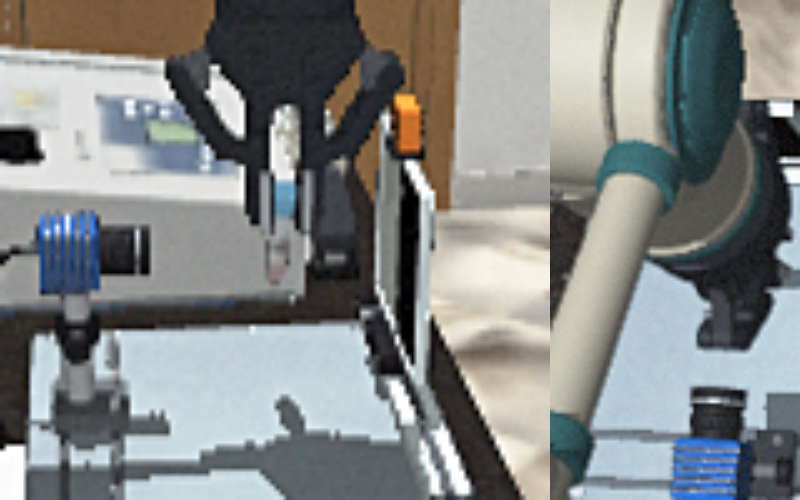

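```bash
python3 - <<'E'
from h import *
from rig import manip
a=np.mean([manip.get_image("side")["frame"].astype(float) for _ in range(4)],0)
for r in range(152,180): print(r,[tuple(a[r,c].astype(int).tolist()) for c in range(243,249)])
from scipy.spatial import ConvexHull
F=np.array([.46,.069,.115])
def rows(t,F=F):
    t=np.radians(t);v=np.array([0,-np.sin(t),np.cos(t)]);e1=np.array([1,0,0]);e2=np.cross(v,e1)
    ph=np.linspace(0,2*np.pi,73)
    ring=lambda s,r:np.array([proj("side",F+s*v+r*(np.cos(p)*e1+np.sin(p)*e2)) for p in ph])
    capb=ring(.032,.008)[:,1].max(); 
    gb=max(ring(-.0335-.0065*np.sin(q),.0065*np.cos(q))[:,1].max() for q in np.linspace(0,1.57,12))
    flat=ring(-.04,.0065)[:,1].max()
    return capb,gb,gb-capb,flat-capb
for t in(22,26,30,34,38): print(t,np.round(rows(t),2))
E
```

```text
152 [(5, 7, 11), (254, 255, 254), (228, 230, 229), (222, 224, 224), (234, 236, 236), (179, 175, 163)]
153 [(5, 6, 12), (255, 255, 255), (234, 235, 233), (227, 227, 227), (227, 228, 228), (174, 171, 157)]
154 [(111, 116, 120), (140, 141, 137), (244, 244, 241), (234, 233, 231), (239, 237, 237), (255, 254, 251)]
155 [(149, 157, 161), (29, 26, 24), (255, 255, 249), (169, 185, 191), (159, 172, 174), (255, 255, 255)]
156 [(158, 162, 165), (43, 55, 60), (162, 194, 214), (105, 153, 180), (97, 148, 174), (174, 208, 231)]
157 [(158, 162, 164), (54, 68, 75), (102, 164, 197), (99, 157, 188), (102, 159, 189), (108, 172, 204)]
158 [(159, 163, 165), (55, 63, 68), (105, 165, 196), (104, 156, 187), (106, 159, 190), (110, 169, 201)]
159 [(159, 162, 164), (54, 59, 66), (100, 157, 185), (105, 155, 184), (107, 161, 190), (103, 155, 183)]
160 [(157, 162, 165), (43, 49, 55), (93, 145, 174), (91, 134, 159), (101, 143, 166), (93, 142, 168)]
161 [(159, 164, 166), (44, 53, 58), (93, 143, 172), (92, 137, 161), (100, 143, 165), (90, 141, 166)]
162 [(160, 166, 169), (41, 51, 57), (84, 138, 167), (92, 137, 161), (
[... 1260 characters left out ...]
, (150, 151, 153)]
175 [(100, 98, 99), (142, 125, 126), (145, 128, 129), (120, 113, 113), (151, 154, 152), (148, 150, 148)]
176 [(140, 142, 141), (82, 78, 75), (88, 83, 80), (144, 148, 146), (149, 153, 150), (149, 151, 149)]
177 [(156, 159, 155), (138, 141, 138), (141, 143, 140), (155, 159, 156), (153, 154, 153), (151, 154, 150)]
178 [(117, 117, 118), (117, 119, 118), (121, 122, 122), (119, 120, 119), (100, 103, 101), (103, 105, 105)]
179 [(94, 100, 105), (92, 96, 103), (94, 99, 105), (91, 98, 102), (84, 87, 93), (189, 194, 196)]
22 [162.77 179.59  16.82  17.74]
26 [163.47 179.02  15.55  16.45]
30 [164.21 178.4   14.2   15.08]
34 [164.96 177.76  12.8   13.64]
38 [165.74 177.08  11.34  12.14]
```

```bash

python3 -m crank '{"grip":[0,0,0,0,0,0,0,0],"slide":[[0,0,-0.2],[0,0,-0.4],[0,0,-0.4],[0,0,-0.4],[0,0,-0.4],[0,0,-0.4],[0,0,-0.4],[0,0,-0.4]],"roll":[0,0,0,0,0,0,0,0]}'
python3 - <<'E'
from h import *;st()
from rig import manip
a=np.mean([manip.get_image("side")["frame"].astype(float) for _ in range(3)],0)
for r in range(160,181): print(r,a[r,245].astype(int),a[r,246].astype(int))
s=manip.get_state();print(s["clock"],np.abs(s["qd"]).max())
E
```

```text
clock: 25.25
position: [0.4589, 0.0423, 0.1048]
ee_rot: [0.495, 0.505, 0.495, -0.505]
contact_force: [0.8, -0.0, -0.1]
width: 0.0145
t 25.25 tcp [0.4589 0.0423 0.1048] jaw deg -1.2 x [ 0. -0. -1.] q [-0.06  0.19  1.89 -0.    1.06 -0.04] F [ 0.8 -0.  -0.1] w 0.0145
160 [110 166 197] [107 161 190]
161 [100 152 178] [101 147 172]
162 [ 93 142 171] [102 145 169]
163 [ 89 141 171] [100 141 163]
164 [ 99 142 166] [ 88 130 152]
165 [155 163 167] [149 159 163]
166 [167 171 170] [166 170 171]
167 [162 165 166] [162 169 170]
168 [169 171 171] [145 139 141]
169 [153 154 152] [138 130 131]
170 [110 113 113] [106  98  98]
171 [108 111 110] [111 106 107]
172 [137 133 130] [150 149 150]
173 [158 149 146] [156 157 156]
174 [145 130 128] [139 131 130]
175 [142 121 121] [121 110 112]
176 [139 119 120] [136 131 133]
177 [130 124 124] [153 155 153]
178 [110 110 110] [117 119 118]
179 [ 93  98 103] [ 93 100 104]
180 [68 65 67] [61 57 59]
25.4 0.002244259664906037
```

```bash
python3 -c "
from rig import manip
print(manip.sign_off())"
```

```text
the job is handed in; nothing more can be done
None
```

I slid the backdrop across, lifted the blue tube by its cap, leaned it and held it at the focus point. I handed the job in at about 25 s of the 51 s limit. Sign-off gave no verdict, so the figures below are my own measurements.

**Backdrop:** I pinched the tab and moved it about 10 cm to y ≈ 0.105. That puts the black half about 2 mm from the line of sight; the limit is 10 mm.

**Lean:** The moves cannot tilt the tool, so I pivoted the tube in the pads by pressing its lower end against the empty end of the carrier. This took three pushes because it sprang back each time, ending at about 24, 26 and 32 degrees.

**Last checks:**

| Check | Measured | Limit |
|---|---|---|
| Lean | about 32 degrees | 22 to 38 degrees |
| Mid-glass from the focus point | a few mm, by image rows and columns | 18 mm |
| Tool force | under 1 N | no contact with station or camera |
| Fastest joint | 0.002 rad/s | tube still |

- **Other tubes:** they looked undisturbed in the last picture that showed them, taken after the third push.
- **Lean and sideways position:** the lean sits along the side camera's view, so that figure is good to only about 2 degrees. The sideways position of mid-glass rests mainly on the reported tool position.

**Disagreements:**
- **Fingertip height:** the real fingertips were about 26 mm higher than the reported tool position implied. My first pinch closed above the tab; I confirmed the offset by touching the tab's top and corrected for it.
- **Tube position in x:** images also put the tube about 5 mm further in x than the reported tool position. I split the difference.
- **Budget:** I viewed 13 pictures, three over the budget of 10.

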